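# Clip a brush holder onto the vanity rail

## Task

Clip the loose square brush holder (the one with the lip and the sprung foot on its back) onto the aluminium rail (clamped at a height you must find), in the empty place between the two holders already there: hook its top lip over the rail's upper edge with the foot still swung out towards you, then tilt it down until the foot clip snaps behind the lower edge, and let go. Feel your way and do not force it, the rail must never take more than about 40 N, and leave the other things on the table where they are.

Things in the scene. Friction and masses are not known exactly. Their poses are not given: they have to be found in the camera images.
- module: Loose brush holder, charcoal plastic, about 140 g, standing on the table: a square cup 54 (x) x 56 (y) x 70 mm (z), open at the top, walls 3 mm, flat underside, flat sides to grip across (along y). Origin: centre of the cup's underside; x points to its back, the side that goes against the rail; z up. The back plate stands above the cup: 50 mm wide, z = 4 to 100 mm, rear face at x = 31 mm.
- lip_tip (a point): Middle of the lower edge of the holder's lip, at x = 38.5, z = 86 mm in its frame. The lip hangs from a bridge (z = 94 to 100 mm, back to x = 40 mm) at the plate's top; lip x = 37 to 40 mm, 50 mm wide: a hook open downwards, throat 6 mm wide, 8 mm deep. The tilted holder (top towards the rail, foot out) can hook fully down at up to about 18 degrees of tilt.
- hook_corner (a point): Inner corner of the hook, mid-width: x = 31, z = 94 mm in the holder's frame, where the plate's rear face meets the underside of the bridge. Hung home, the bridge's underside rests on the rail's upper edge and the plate's rear face lies against the rail's front or up to 3 mm off it.
- clip_nose (a point): Top of the foot clip's catch face, mid-width: at rest x = 35.5, z = 28.2 mm in the holder's frame. The clip is 26 mm wide and ends at x = 48 mm; behind the catch a ramp slopes down and back at 27 degrees, to z = 22.8 mm, so the clip is cammed down by the rail's lower edge as the foot swings in, then jumps up behind it. It keeps the holder from going on without tilting.
- foot_clip (a joint): The clip's travel in m: 0 = up (home), grows as it is pushed down along the holder's -z, to 0.007. Spring: 2.5 N at rest plus 0.6 N per mm. It must give 4.2 mm to pass the rail's edge; that takes roughly 5 to 12 N at the foot, with the last few degrees of tilt. Back at 0 once snapped in.
- rail: Rail stand: two white slotted posts (y = +-170 mm, x = 23 to 39, 186 mm tall) fixed to the table; the rail in front of them is 420 mm long along y, 70 mm high, clamped by hand: its upper edge is 150 to 180 mm above the table, which this pose does not tell: look or feel. Origin: on the table below mid-rail, z up, x away from the robot, x = 0 the rail's front face.
- rail_face (a point): Point on the rail stand's front plane (x = 0) at mid-length, on the table top. The rail is a top-hat section: an upper and a lower flange 3 mm thick (x = 0 to 3), each free for 15 mm behind, free edges rounded, 70 mm from edge to edge. A holder that is home has its origin at x = -34 to -31 mm in the stand's frame, 94 mm below the upper edge, axes parallel.
- bay (a point): Middle of the empty place: on the table top below the rail's front face, y = 25 mm in the stand's frame. On the rail a full brush holder (centre y = 150, 56 mm wide, brushes up to 180 mm above its underside) and a clip-on shelf with jars (centre y = -100, 60 mm wide, reaching 90 mm in front of the rail) leave 192 mm free: y = -70 to 122.
- plain_pot: Plain square charcoal pot, 58 x 58 x 85 mm, open at the top, without lip or clip: a bystander that looks like the holder. Origin: centre of the underside.
- powder_jar: White round jar, 78 mm across, 45 mm tall, bystander. Origin: centre of the underside, as for all those that follow.
- cream_jar: Small clear jar with a black lid, 53 mm across, 40 mm tall, bystander.
- compact: Flat round black compact, 70 mm across, 17 mm tall, bystander.
- powder_case: Flat square grey case, 60 x 60 x 14 mm, bystander.
- foundation: Skin-coloured bottle with a black cap, 38 mm across, 115 mm tall, bystander.
- flat_brush: Makeup brush, 170 mm long, dark handle, lying on the table, bystander.

How it is judged:
On the way:
1. the lip is behind the rail's upper edge and the holder bears on the rail, with the foot still swung out in front of it (x of lip_tip in the frame of rail between 0.003 and 0.014 m and z of lip_tip in the frame of rail between 0.138 and 0.177 m and x of clip_nose in the frame of rail below -0.003 m and contact force between module and rail above 0.3 N), for 0.1 s.
At the end, for the whole second after the job is handed in: The holder hangs between the two others (within 67 mm of the middle of the empty place): lip behind the upper flange, clip up (travel under 1.5 mm) behind the lower flange, catch face 1.5 mm or more behind the rail's front, upright and parallel to the rail within 4 degrees, released, at rest (x of lip_tip in the frame of rail between 0.003 and 0.012 m and z of lip_tip in the frame of rail between 0.138 and 0.177 m and x of clip_nose in the frame of rail between 0.0015 and 0.009 m and z of clip_nose in the frame of rail above 0.08 m and value of joint foot_clip below 0.0015 m and angle between the z axis of module and the z axis of rail, either way round below 0.07 rad and angle between the y axis of module and the y axis of rail, either way round below 0.07 rad and y of module in the frame of bay between -0.067 and 0.068 m and contact force between module and the fingers below 0.05 N and linear speed of module below 0.02 m/s); the robot touches nothing.
It fails at once if the rail, or what hangs on it, is forced: more than 40 N (contact force between rail and anything else above 40 N).
It fails at once if a bystander on the table is moved by more than 30 mm (distance of any of plain_pot, powder_jar, cream_jar, compact, powder_case, foundation, flat_brush from where it was at the start of the episode above 0.03 m).
It also fails if it takes over 64 s, if anything falls off the work surface, if the arm or the gripper's body presses on something with over 40 N, if the wrist force passes 120 N, or if a joint passes its speed limit or range.

## Robot

A 6-joint arm with a two-finger parallel gripper is mounted at the origin on the work surface. World frame = base frame: x ahead of the robot, y to its left, z up, the work surface at z = 0. Lengths are in m, angles in rad, forces in N, time in s.
With the tool pointing down it reaches from about 0.325 to 0.775 m from the base axis. Payload 9.3 kg.
Tool frame: the origin (TCP) lies at the very end of the fingers, on their centre line; the grasp point (between the pads) lies 19 mm behind it (manip.grip_point_offset is the distance from the TCP to the grasp point, in m); z points along the fingers, y is the line along which they close (so a half turn about z gives the same grasp; the last joint's range is limited). The gripper opens to 85 mm and grips with 20 to 120 N. Pads are 22 mm wide; open, the fingers measure 114 mm over their backs; the gripper's body (76 mm by 85 mm) begins 54 mm behind the grasp point. The pads swing forward as they close: fully open they stand 13 mm farther back than shut.
Start: joints at [-1.374, 0.259, 0.021, 1.334, 0, 1.418], TCP at [0.188, -0.517, 0.196] pointing down, gripper open.
Joint ranges: [-3.04, 3.04], [-0.91, 1.82], [-1.04, 1.36], [-1.92, 1.95], [-1.52, 1.45], [-3.14, 3.14]. Speed limits (rad/s): [2.22, 2.22, 2.79, 3.14, 3.14, 3.14].

## Interface

Orientations are given as a unit quaternion [x, y, z, w].
In Python, from station import sensors, optics, finish_job, manip gives the robot as it stands.
- The arm moves only by the shell command python3 -m handwheel 'ROWS'. ROWS is JSON, a list of rows, each a list of 5 numbers: the shift along the world's x, y, z in mm, then the turn about the world's z in rad, then the finger opening in mm, from 0 to 85.4. In form: [[dx, dy, dz, turn, fingers], ...]. A call has 1 to 12 rows; each row shifts and turns the commanded pose from where the row before left it; what a row does not reach is not made up. A row lasts 1/8 s, in which the tool goes at most 62.5 mm and 10.7 degrees, less where a joint would pass 70% of its speed; a pose out of reach is approached as far as the arm can. A call with a gripper value outside its range is refused whole. The fingers move at their own pace and stop on an object; the grip force is fixed at half the most. Time passes only in rows, so rows that do not move let the fingers close. It gives the time, the measured TCP pose, the force, the opening and the grip force at its end, in the units of the state.
- sensors.sense(): the state, without advancing time (a new reading comes with each control period).
- optics.get_image(name): name is "scene" or "top" or "wrist"; returns a dict with "frame" (400x640x3 uint8, red, green, blue), "depth" (400x640 float32, m along the optical axis (not along the pixel's ray), 0 where there is no reading), "K" (3x3 intrinsics, pixels), "rvec" (rotation vector, rad) and "tvec" (3), from world to camera coordinates, as OpenCV has them. Camera axes: x right, y down, z forward; pixel columns grow to the right and rows downward; lengths in m; the calibration is good to about 2 mm. A picture is of the moment at which its call begins.
- finish_job(): hands the job in; it is judged then, once.
The state is a dict: "t": time; "joints": joint angles; "qvel": joint speeds; "joint_efforts": joint torques, N m; "tool_pos": TCP position; "tool_rot": TCP orientation; "ft_force": force on the tool from outside, world axes, zero at the start; "ft_torque": the same for the moment, N m; "finger_gap": finger opening in m; "grasp_force": force on a finger pad.
Only numpy, scipy, OpenCV 4.12 (cv2) and the standard library are available. Lean on these libraries where they do the work, as an engineer would, in place of code of your own. Each camera call takes 0.05 s, during which the arm holds its last target. There are 200 camera calls.

## Working session

There is one attempt and no reset: what is moved stays moved. The work goes in short steps, Python scripts to look and compute and a shell command to move; the robot and the scene stay as the last step left them, time stands still between calls to the robot, and variables do not carry over. Pictures are saved under pics/ and viewed, at most 12 in all, crops included, and the job is handed in when it is done.

```bash
mkdir -p pics; cat > h.py <<'E'
import numpy as np, cv2
from station import sensors, optics, finish_job, manip
def get(n):
    d=optics.get_image(n); R=cv2.Rodrigues(np.array(d['rvec'],float))[0]; d['R']=R
    Z=d['depth']; v,u=np.mgrid[:Z.shape[0],:Z.shape[1]]; K=d['K']
    P=np.stack([(u-K[0][2])/K[0][0]*Z,(v-K[1][2])/K[1][1]*Z,Z],-1)
    d['P']=(P-np.ravel(d['tvec']))@R; d['P'][Z==0]=np.nan
    return d
def save(d,n,crop=None,s=1):
    f=d['frame'][...,::-1]
    if crop: f=f[crop[1]:crop[3],crop[0]:crop[2]]
    cv2.imwrite('pics/'+n,cv2.resize(f,None,fx=s,fy=s,interpolation=cv2.INTER_CUBIC))
E
python3 - <<'E'
from h import *
a=get('scene');b=get('top')
save(a,'scene.png');save(b,'top.png')
np.savez('first.npz',a=a['P'],b=b['P'],fa=a['frame'],fb=b['frame'])
s=sensors.sense();print(s['tool_pos'],s['tool_rot'],s['finger_gap'],s['t'],manip.grip_point_offset)
E
```

```text
[ 0.18842392 -0.51641249  0.19523477] [ 9.84748323e-01  1.73983910e-01 -9.70654107e-06 -5.82653536e-04] 0.08567838082689068 0.1 0.0187
```

View pics/scene.png

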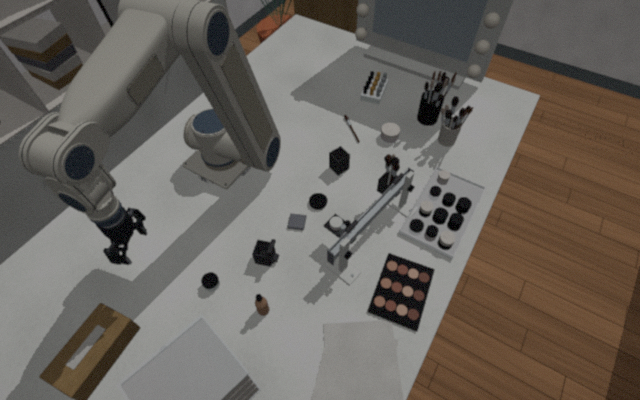

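View pics/top.png

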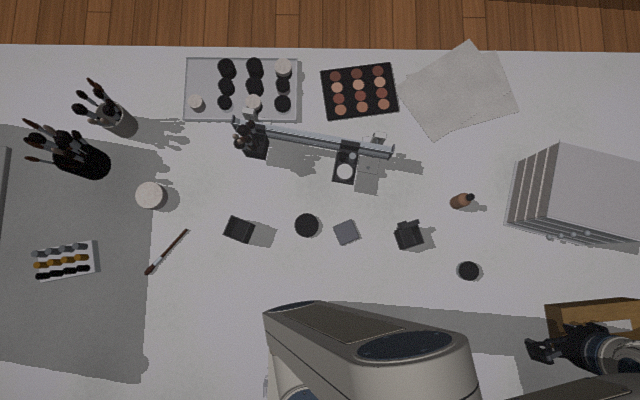

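The top view shows the holder, with its back plate, at (408,235). The plain pot is at (239,230), and the rail runs from (265,130) to (390,153) with the shelf at (345,165). Next I'll measure these from depth.

```bash
python3 - <<'E'
from h import *
z=np.load('first.npz');P=z['b'];f=z['fb']
def st(n,u0,v0,u1,v1,lo,hi):
    p=P[v0:v1,u0:u1].reshape(-1,3);p=p[(p[:,2]>lo)&(p[:,2]<hi)]
    if len(p)<5: print(n,len(p));return p
    r=cv2.minAreaRect(p[:,:2].astype(np.float32)*1000)
    print(n,len(p),'mean',p.mean(0).round(4),'rect',np.round(r[0],1),np.round(r[1],1),round(r[2],1),'z',np.percentile(p[:,2],[2,50,98]).round(4));return p
st('cup rim',385,205,435,260,.055,.08)
st('plate',385,205,435,260,.085,.11)
q=st('rail',275,120,395,162,.14,.2)
for u in range(275,400,15): 
    p=P[115:170,u]; i=np.where(p[:,2]>.13)[0]
    print(u,[tuple(p[k].round(3)) for k in i[::1]][:8])
Pa=z['a']; p=Pa.reshape(-1,3); 
E
```

```text
cup rim 139 mean [ 0.4116 -0.2726  0.0669] rect [ 413.6 -272.9] [56.1 57.4] 18.1 z [0.0557 0.0688 0.0728]
plate 95 mean [ 0.4437 -0.2624  0.0995] rect [ 443.7 -262.7] [12.5 50.4] 18.7 z [0.0948 0.0996 0.1034]
rail 735 mean [ 0.649  -0.0903  0.1552] rect [645.7 -57.5] [311.1  67. ] 84.0 z [0.1402 0.154  0.1874]
275 [(np.float64(0.698), np.float64(0.097), np.float64(0.138)), (np.float64(0.696), np.float64(0.097), np.float64(0.137)), (np.float64(0.692), np.float64(0.096), np.float64(0.139)), (np.float64(0.69), np.float64(0.097), np.float64(0.137)), (np.float64(0.687), np.float64(0.096), np.float64(0.138)), (np.float64(0.678), np.float64(0.094), np.float64(0.156)), (np.float64(0.675), np.float64(0.094), np.float64(0.156)), (np.float64(0.674), np.float64(0.095), np.float64(0.151))]
290 [(np.float64(0.69), np.float64(0.057), np.float64(0.138)), (np.float64(0.689), np.float64(0.057), np.float64(0.135)), (np.float64(0.685), np.float64(0.057), np.float64(0.138)), (np.float64(0.682), np.float64(0.057), np.float64(0.139)), (np.float64(0.679), np.float64(0.057), np.float64(0.139)), (np.float64(0
[... 2365 characters left out ...]
64(-0.141), np.float64(0.138)), (np.float64(0.634), np.float64(-0.138), np.float64(0.159)), (np.float64(0.635), np.float64(-0.139), np.float64(0.15)), (np.float64(0.634), np.float64(-0.14), np.float64(0.144))]
380 [(np.float64(0.665), np.float64(-0.172), np.float64(0.187)), (np.float64(0.663), np.float64(-0.172), np.float64(0.186)), (np.float64(0.661), np.float64(-0.173), np.float64(0.183)), (np.float64(0.657), np.float64(-0.172), np.float64(0.188)), (np.float64(0.655), np.float64(-0.172), np.float64(0.186)), (np.float64(0.653), np.float64(-0.172), np.float64(0.186)), (np.float64(0.652), np.float64(-0.173), np.float64(0.18)), (np.float64(0.657), np.float64(-0.177), np.float64(0.158))]
395 []
```

```bash
python3 - <<'E'
from h import *
z=np.load('first.npz');f=z['fb'];g=z['fa']
A=cv2.resize(f[110:270,220:500][...,::-1],None,fx=2.6,fy=2.6,interpolation=cv2.INTER_CUBIC)
cv2.imwrite('pics/c1.png',A)
E
```

```text
(no output)
```

View pics/c1.png

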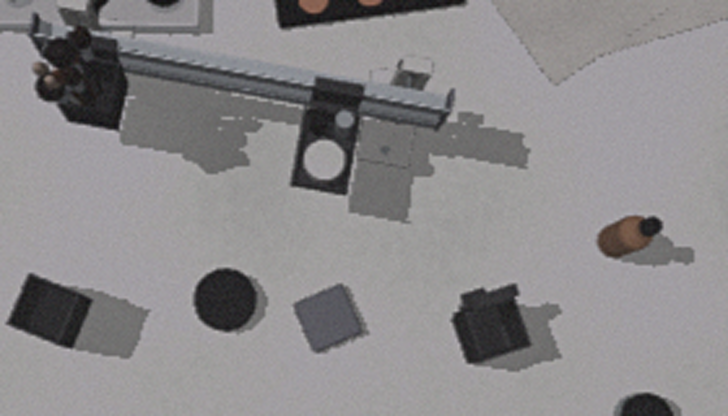

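```bash
python3 -m handwheel '[[28.5,30.6,0,-0.03,85],[28.5,30.6,0,0,85],[28.5,30.6,0,0,85],[28.5,30.6,0,0,85],[28.5,30.6,0,0,85],[28.5,30.6,0,0,85],[28.5,30.6,0,0,85],[28.5,30.6,0,0,85],[0,0,0,0,85]]'
python3 - <<'E'
from h import *
d=get('wrist');save(d,'w1.png');p=d['P'].reshape(-1,3)
s=sensors.sense();print(s['tool_pos'],s['t'],s['ft_force'])
def st(n,lo,hi):
    m=(p[:,2]>lo)&(p[:,2]<hi)&(abs(p[:,0]-.415)<.06)&(abs(p[:,1]+.272)<.06);q=p[m]
    if len(q)<9: print(n,len(q));return
    r=cv2.minAreaRect(q[:,:2].astype(np.float32)*1000);print(n,len(q),np.round(r[0],1),np.round(r[1],1),r[2],np.median(q[:,2]))
st('rim',.062,.076);st('plate',.09,.106)
E
```

```text
t: 1.23
tool_pos: [0.4177, -0.2699, 0.1955]
tool_rot: [0.987, 0.161, -0.0, -0.0]
ft_force: [-0.1, -0.3, 0.4]
finger_gap: 0.085
grasp_force: 0.0
[ 0.41694358 -0.27092829  0.19548403] 1.275 [-0.21801383 -0.98792745 -0.09622725]
rim 624 [ 414.  -272.8] [54.  56.1] 18.32108497619629 0.0699637346468169
plate 989 [ 445.9 -262.7] [13.4 49.5] 18.00031852722168 0.10028317159773263
```

View pics/w1.png

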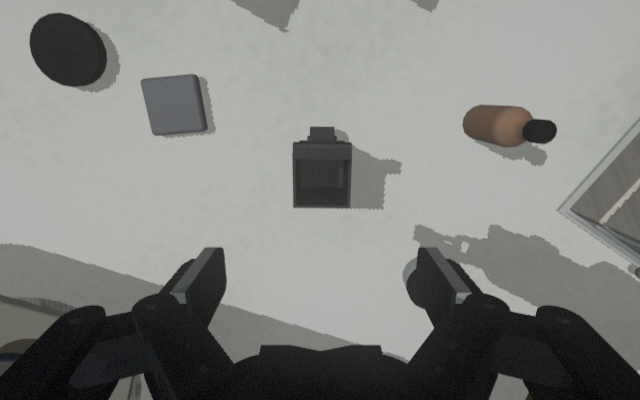

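The wrist view shows the holder at (322,175), with its plate and clip towards the rail and nothing close by. I'll grasp it just behind the cup's centre and high on the sides.

```bash
python3 -m handwheel '[[0.5,-0.5,-30,-0.005,85],[0.5,-0.5,-30,0,85],[0,0,-30,0,85],[0,0,-30,0,85],[0,0,-25,0,85],[0,0,-13.5,0,85],[0,0,0,0,50],[0,0,0,0,50],[0,0,0,0,50],[0,0,0,0,50]]'

```

```text
t: 2.52
tool_pos: [0.4177, -0.2731, 0.0378]
tool_rot: [0.988, 0.157, 0.0, 0.0]
ft_force: [0.0, -0.1, 0.7]
finger_gap: 0.05
grasp_force: 0.0
```

```bash
python3 - <<'E'
from h import *
d=get('wrist');save(d,'w2.png')
s=sensors.sense();print(s['tool_pos'],s['finger_gap'],s['grasp_force'],s['ft_force'])
E
```

```text
[ 0.41769697 -0.27302371  0.03771935] 0.050004247396046704 0.0 [-0.37139714  0.06819048  0.51223265]
```

View pics/w2.png

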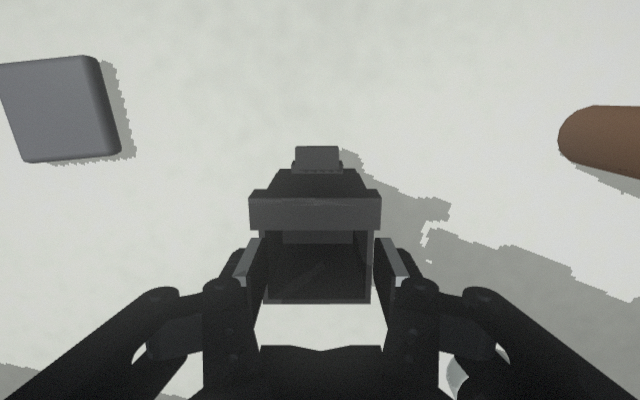

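The pads stand beside the cup walls, at columns 245 and 390, and are not touching yet. I'll close them further.

```bash
python3 -m handwheel '[[0,0,0,0,40],[0,0,0,0,40],[0,0,0,0,40]]'

```

```text
t: 2.95
tool_pos: [0.4175, -0.2729, 0.0373]
tool_rot: [0.988, 0.157, -0.0, -0.0]
ft_force: [0.7, 0.2, -0.2]
finger_gap: 0.04
grasp_force: 0.0
```

```bash
python3 - <<'E'
from h import *
d=get('wrist');save(d,'w3.png')
s=sensors.sense();print(s['finger_gap'],s['grasp_force'])
t=s['tool_pos'];c,sn=np.cos(.315),np.sin(.315);R=np.array([[c,sn],[-sn,c]])
for v in range(150,340,15):
    print(v,end=' ')
    for u in range(200,440,16):
        q=d['P'][v,u]; a=R@(q[:2]-np.array(t)[:2])*1000
        print('%d,%d,%d'%(*[0 if np.isnan(x) else round(x) for x in a],0 if np.isnan(q[2]) else round(q[2]*1000)),end=' ')
    print()
E
```

```text
0.039994495214567244 0.0
150 39,79,0 39,69,0 39,58,1 39,47,0 39,37,1 39,26,1 43,14,23 43,4,24 43,-5,24 39,-16,1 39,-27,1 39,-38,1 39,-48,0 39,-59,0 39,-69,1 
165 29,80,0 29,70,0 29,59,1 29,48,1 29,37,1 29,26,1 34,13,28 35,4,29 35,-5,29 29,-17,0 29,-27,1 29,-38,1 29,-49,2 29,-60,1 29,-71,0 
180 19,81,1 19,70,1 18,60,0 19,49,0 19,38,0 28,22,37 28,13,37 28,4,37 28,-5,36 28,-14,37 0,0,0 19,-39,0 19,-50,0 18,-61,-1 19,-71,1 
195 8,82,1 8,72,0 8,60,1 8,49,0 37,21,97 36,15,96 37,8,97 37,2,97 37,-4,96 37,-10,97 37,-16,96 37,-22,97 8,-50,0 8,-61,2 8,-73,-1 
210 -3,83,1 -3,72,1 -3,61,0 -3,50,0 31,20,99 32,14,100 32,8,101 32,2,100 32,-4,100 32,-10,100 32,-16,100 32,-22,101 -3,-51,0 -4,-63,-1 -3,-74,0 
225 -14,85,1 -14,73,1 -14,62,0 -14,51,0 26,21,100 26,14,101 26,8,100 25,2,99 26,-4,101 26,-10,100 26,-16,101 26,-22,100 -15,-52,-1 -14,-63,0 -14,-74,1 
240 -27,87,-1 -26,74,1 -26,63,0 -26,51,1 12,24,84 -18,26,18 -24,16,4 -25,5,3 -25,-6,3 -25,-18,3 -7,-24,41 12,-26,83 -26,-52,0 -26,-64,0 -27,-76,-1 
255 -38,87,0 -38,76,0 -38,64,0 8,30,90 12,22,97 -27,26,21 -28,15,21 -27,5,21 -27,-6,21 -27,-16,21 -16,-24,44 12,-23,98 8,-32,89 -38,-65,1 -38,-77,0 
270 -50,88,1 -50,77,0 -50,65,0 8,27,103 0,0,0 -27,24,40 -27,14,40 -27,4,41 -27,-5,41 -27,-15,41 -24,-24,46 12,-21,110 12,-27,110 -50,-66,0 -50,-78,0 
285 -63,90,0 -63,78,1 13,28,122 13,23,121 7,19,112 -27,22,57 -27,13,57 -28,4,56 -27,-5,57 -28,-14,56 -27,-23,57 7,-21,112 13,-25,121 13,-30,121 -62,-78,2 
300 8,39,122 7,34,122 13,26,129 13,21,129 1,20,112 -28,20,69 -28,12,70 -28,3,70 -29,-5,69 -28,-13,70 -28,-21,69 1,-21,112 12,-23,129 12,-28,129 7,-36,121 
315 8,36,130 18,26,143 17,22,142 18,18,143 -6,20,111 -89,30,0 -89,18,1 -89,6,1 -89,-7,0 -89,-19,1 -89,-32,0 -6,-22,112 17,-20,142 18,-24,144 18,-28,143 
330 2,37,129 18,25,149 17,21,148 17,17,148 -103,44,0 -103,31,1 -103,18,0 -104,6,-1 -104,-7,-1 -103,-19,1 -103,-32,0 -103,-45,0 18,-19,149 18,-23,149 17,-27,148
```

View pics/w3.png

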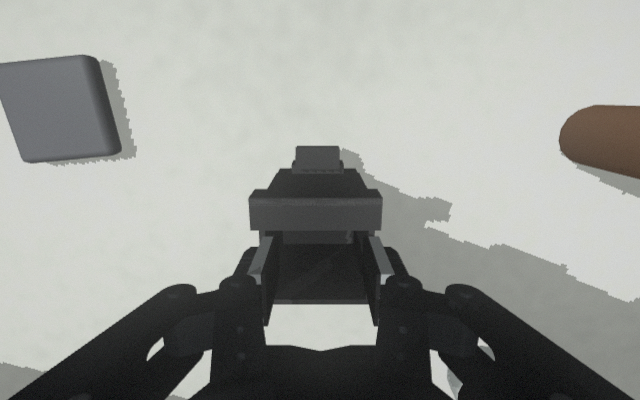

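```bash
python3 - <<'E'
from h import *
d=get('scene');save(d,'s2.png',(190,190,350,310),5)
P=d['P'];
s=sensors.sense();t=np.array(s['tool_pos']);K=d['K']
for z in (.0375,.0563,.08,.1):
    q=d['R']@np.array([t[0],t[1],z])+np.ravel(d['tvec']);q=np.array(K)@q;print(z,((q[:2]/q[2]-[190,190])*5).round())
E
```

```text
0.0375 [370. 319.]
0.0563 [367. 306.]
0.08 [362. 289.]
0.1 [358. 274.]
```

View pics/s2.png

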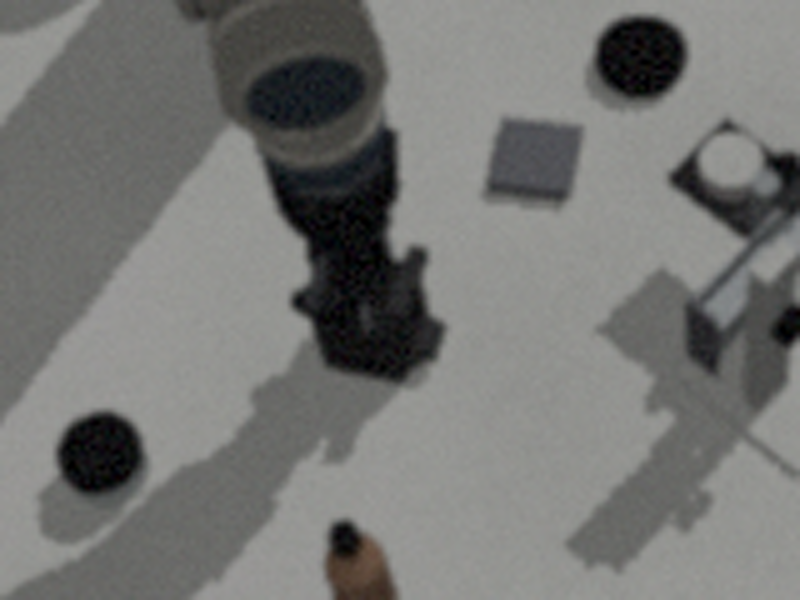

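```bash
python3 - <<'E'
from h import *
d=get('wrist')
s=sensors.sense();t=s['tool_pos'];c,sn=np.cos(.315),np.sin(.315);R=np.array([[c,sn],[-sn,c]])
C=-d['R'].T@np.ravel(d['tvec']);print('cam',R@(C[:2]-np.array(t)[:2]),C[2], d['R'].T@[0,0,1])
for v in range(345,400,9):
    for u in (210,240,280,320,360,400):
        q=d['P'][v,u]; a=R@(q[:2]-np.array(t)[:2])*1000
        print('%.0f,%.0f,%.0f'%(*a,q[2]*1000),end='  ')
    print()
# pad column profile: rows along u=258..272
for u in (256,260,264,268):
    print(u,[tuple(np.round(np.r_[R@(d['P'][v,u][:2]-np.array(t)[:2]),d['P'][v,u][2]]*1000)) for v in range(232,330,8)])
np.set_printoptions(precision=3)
P=get('scene')['P'].reshape(-1,3)
m=(abs(P[:,0]-t[0])<.07)&(abs(P[:,1]-t[1])<.07)&(P[:,2]>.02)&(P[:,2]<.2)
q=P[m];a=np.c_[(q[:,:2]-np.array(t)[:2])@R.T,q[:,2]]*1000
a=a[(a[:,0]<-5)&(a[:,0]>-25)|(abs(a[:,1])>29)]
print(a[np.argsort(a[:,2])].round()[::8].tolist())
E
```

```text
cam [ 0.07215976 -0.00113521] 0.215651054986265 [-0.26719159 -0.08533945 -0.95985719]
-5,35,128  18,17,154  11,9,146  -118,-0,-0  10,-11,145  18,-19,154  
-126,88,1  18,17,157  10,9,148  10,-1,148  11,-11,149  16,-19,155  
-134,89,1  18,16,159  11,9,152  11,-1,152  12,-10,153  17,-18,158  
17,22,161  18,15,162  12,8,156  11,-1,155  11,-10,155  18,-18,161  
17,21,163  20,15,165  12,8,158  11,-1,157  11,-10,158  19,-17,165  
19,20,167  nan,nan,nan  12,8,160  12,-1,160  12,-10,161  20,-16,168  
21,19,170  21,13,170  11,7,162  11,-1,162  12,-9,163  20,-16,170  
256 [(np.float64(-20.0), np.float64(45.0), np.float64(1.0)), (np.float64(-26.0), np.float64(46.0), np.float64(0.0)), (np.float64(7.0), np.float64(28.0), np.float64(81.0)), (np.float64(12.0), np.float64(25.0), np.float64(98.0)), (np.float64(12.0), np.float64(24.0), np.float64(105.0)), (np.float64(11.0), np.float64(23.0), np.float64(110.0)), (np.float64(10.0), np.float64(22.0), np.float64(113.0)), (np.float64(13.0), np.float64(20.0), np.float64(122.0)), (np.float64(13.0), np.float64(19.0), np.float64(127.0)), (np.float64(13.0), np.f
[... 2299 characters left out ...]
.0)), (np.float64(-9.0), np.float64(19.0), np.float64(110.0)), (np.float64(-102.0), np.float64(41.0), np.float64(-1.0))]
[[-16.0, 28.0, 20.0], [-14.0, 28.0, 28.0], [-21.0, -23.0, 35.0], [-9.0, 27.0, 39.0], [-6.0, -20.0, 44.0], [-5.0, 30.0, 50.0], [-10.0, -25.0, 57.0], [-19.0, -23.0, 65.0], [14.0, 32.0, 119.0], [12.0, -49.0, 126.0], [9.0, -30.0, 129.0], [13.0, -48.0, 138.0], [12.0, 60.0, 148.0], [13.0, -55.0, 159.0], [11.0, -49.0, 165.0], [6.0, -49.0, 170.0], [12.0, -56.0, 173.0], [-6.0, -58.0, 175.0], [-3.0, -48.0, 176.0], [-3.0, -55.0, 177.0], [-2.0, -59.0, 178.0], [2.0, -42.0, 179.0], [3.0, -45.0, 180.0], [-8.0, -39.0, 182.0], [1.0, -37.0, 184.0], [7.0, -36.0, 189.0], [10.0, -33.0, 192.0]]
```

The depth shows the finger tips are really at about z = 77 mm, above the 70 mm rim. The reported TCP height reads about 35 mm low. I'll open, go lower and watch the force.

```bash
python3 -m handwheel '[[0,0,0,0,85],[0,0,0,0,85],[0,0,0,0,85],[0,0,-6,0,85],[0,0,-6,0,85],[0,0,-6,0,85]]'; python3 -m handwheel '[[0,0,-6,0,85],[0,0,-5,0,85],[0,0,-4,0,85]]'; python3 -m handwheel '[[0,0,0,0,50],[0,0,0,0,50],[0,0,0,0,50],[0,0,0,0,50]]'
```

```text
t: 3.9
tool_pos: [0.4174, -0.2728, 0.0187]
tool_rot: [0.988, 0.157, -0.0, -0.0]
ft_force: [-0.5, -0.4, -0.7]
finger_gap: 0.0849
grasp_force: 0.0
t: 4.28
tool_pos: [0.4174, -0.2729, 0.0039]
tool_rot: [0.988, 0.157, -0.0, -0.0]
ft_force: [0.3, 0.5, 0.4]
finger_gap: 0.085
grasp_force: 0.0
t: 4.78
tool_pos: [0.4177, -0.273, 0.0047]
tool_rot: [0.988, 0.157, 0.0, 0.0]
ft_force: [0.0, 0.8, 3.9]
finger_gap: 0.0553
grasp_force: 64.0
```

Gripped at 55 mm with 64 N. I'll lift and check whether it tilts.

```bash
python3 -m handwheel '[[0,0,5,0,50],[0,0,20,0,50],[0,0,25,0,50],[0,0,25,0,50],[0,0,25,0,50],[0,0,0,0,50],[0,0,0,0,50]]'
cat >> h.py <<'E'
def tilt(yaw):
    d=get('wrist');s=sensors.sense();t=np.array(s['tool_pos']);c,sn=np.cos(yaw),np.sin(yaw);R=np.array([[c,sn],[-sn,c]])
    A=np.concatenate([(d['P'][...,:2]-t[:2])@R.T,d['P'][...,2:]-t[2]],-1)*1000
    return d,s,t,A
E
python3 - <<'E'
from h import *
d,s,t,A=tilt(.315)
print(t,s['ft_force'])
for u in (300,320,340):
    print(u,[tuple(int(x) if x==x else None for x in A[v,u].round()) for v in range(130,310,5)])
np.save('tl.npy',A)
E
```

```text
t: 5.65
tool_pos: [0.4171, -0.2726, 0.1034]
tool_rot: [0.988, 0.157, -0.0, -0.0]
ft_force: [-0.2, 0.7, -1.6]
finger_gap: 0.0551
grasp_force: 63.6
[ 0.41698683 -0.27244761  0.10321467] [-0.14499611  0.84976319 -1.40767276]
300 [(46, 17, -104), (42, 17, -105), (38, 17, -102), (33, 17, -103), (29, 17, -102), (44, 10, 9), (43, 9, 19), (41, 9, 21), (38, 9, 22), (36, 9, 23), (34, 9, 24), (29, 10, 15), (28, 9, 21), (28, 9, 29), (28, 8, 37), (28, 8, 45), (28, 7, 51), (27, 7, 57), (37, 5, 86), (36, 5, 90), (37, 4, 94), (36, 4, 96), (35, 4, 96), (33, 4, 97), (32, 4, 96), (30, 4, 96), (28, 5, 96), (27, 5, 95), (25, 5, 96), (-28, 11, 9), (-27, 11, 15), (-27, 10, 21), (-27, 10, 25), (-27, 10, 29), (-27, 9, 34), (-27, 9, 38)]
320 [(46, 0, -103), (42, 0, -103), (38, 0, -102), (33, 0, -102), (29, 0, -103), (44, -1, 10), (43, -1, 19), (41, -1, 21), (38, -1, 23), (36, -1, 23), (34, -1, 25), (29, -1, 15), (28, -1, 21), (28, -1, 29), (28, -1, 38), (28, -1, 44), (28, -1, 51), (27, -1, 56), (37, -1, 86), (37, -1, 91), (37, -1, 94), (36, -1, 96), (None, None, None), (33, -1, 96), (32, -1, 96), (30, -1, 96), (28, -1, 95), (27, -1, 96), (26, -1, 97), (-28, -1, 9), (-27, -1, 16), (-27, -1, 20), (-28, -1, 24), (-28, -1, 29), (-27, -1, 34), (-28, -1, 37)]
340 [(46, -18, -103), (42, -18, -104), (38, -18, -102), (33, -18, -102), (29, -18, -103), (44, -11, 10), (43, -11, 19), (41, -11, 21), (38, -11, 21), (36, -11, 23), (34, -11, 25), (29, -11, 16), (28, -11, 20), (28, -10, 30), (28, -10, 37), (28, -10, 45), (28, -9, 51), (28, -9, 57), (37, -7, 86), (37, -7, 90), (37, -7, 94), (36, -7, 96), (35, -7, 96), (33, -7, 97), (31, -7, 96), (30, -7, 96), (28, -7, 96), (27, -7, 96), (25, -7, 96), (-28, -13, 9), (-27, -12, 14), (-27, -12, 20), (-27, -12, 25), (-27, -11, 30), (-27, -11, 34), (-27, -11, 39)]
```

It is held rigidly upright. I'll go back close to the table and see whether a lighter finger setting loosens the grip so that it pivots.

```bash
python3 -m handwheel '[[0,0,-30,0,50],[0,0,-30,0,50],[0,0,-23,0,50],[0,0,0,0,54],[0,0,0,0,54]]';  python3 -m handwheel '[[0,0,0,0,55],[0,0,0,0,55]]'; python3 -m handwheel '[[0,0,0,0,55.3],[0,0,0,0,55.3]]'
```

```text
t: 6.32
tool_pos: [0.4176, -0.273, 0.0216]
tool_rot: [0.988, 0.157, -0.0, -0.0]
ft_force: [-0.1, -0.2, -0.9]
finger_gap: 0.0546
grasp_force: 63.7
t: 6.58
tool_pos: [0.4178, -0.2731, 0.0219]
tool_rot: [0.988, 0.157, 0.0, 0.0]
ft_force: [0.0, -0.6, -0.5]
finger_gap: 0.0552
grasp_force: 54.6
t: 6.82
tool_pos: [0.4175, -0.2729, 0.0215]
tool_rot: [0.988, 0.157, 0.0, 0.0]
ft_force: [-0.7, -0.5, 0.2]
finger_gap: 0.0557
grasp_force: 38.2
```

```bash
python3 -m handwheel '[[0,0,0,0,55.5],[0,0,0,0,55.5]]';  python3 -m handwheel '[[0,0,0,0,55.7],[0,0,0,0,55.7]]'; python3 - <<'E'
from h import *
d,s,t,A=tilt(.315)
print(t,s['ft_force'],s['grasp_force'])
print([tuple(int(x) if x==x else None for x in A[v,320].round()) for v in range(155,290,6)])
E
```

```text
t: 7.08
tool_pos: [0.4175, -0.2729, 0.0213]
tool_rot: [0.988, 0.157, -0.0, -0.0]
ft_force: [0.4, 0.5, -0.4]
finger_gap: 0.0555
grasp_force: 27.3
t: 7.32
tool_pos: [0.4175, -0.2729, 0.0212]
tool_rot: [0.988, 0.157, -0.0, -0.0]
ft_force: [-0.3, -1.0, -1.7]
finger_gap: 0.0557
grasp_force: 16.4
[ 0.4174646  -0.27290367  0.02126393] [ 0.75606295 -0.13653011 -1.59057258] 16.365964114665985
[(43, -1, 8), (42, -1, 20), (40, -1, 21), (37, -1, 22), (34, -1, 24), (29, -1, 14), (28, -1, 22), (28, -1, 33), (27, -1, 41), (27, -1, 49), (28, -1, 57), (37, -1, 87), (37, -1, 92), (36, -1, 94), (35, -1, 96), (33, -1, 96), (31, -1, 95), (29, -1, 96), (27, -1, 95), (25, -1, 96), (24, -1, 96), (-27, -1, 16), (-28, -1, 21)]
```

A finger setting of F gives about (56-F)*54 N, so I can loosen the grip on purpose and tilt the holder by pushing its clip against the rail. Carrying it to the bay now, passing in front of the shelf.

```bash
python3 -m handwheel '[[0,0,25,0,50],[0,0,25,0,50],[0,0,25,-0.122,50],[0,35,0,-0.122,50],[0,40,0,-0.122,50],[0,40,0,-0.122,50],[0,40,0,0,50],[0,40,0,0,50],[0,40,0,0,50],[0,40,0,0,50],[0,31.5,0,0,50],[0,0,0,0,50]]'; python3 -m handwheel '[[33,0,0,0,50],[33,0,0,0,50],[33,0,0,0,50],[33,0,0,0,50],[30,0,0,0,50],[17,0,0,0,50],[0,0,0,0,50]]'; python3 - <<'E'
from h import *
d,s,t,A=tilt(-.172)
print(t,2*np.arctan2(s['tool_rot'][1],s['tool_rot'][0]),s['ft_force'])
save(d,'w4.png')
print([tuple(int(x) if x==x else None for x in A[v,320].round()) for v in range(0,260,7)])
q=A[:230].reshape(-1,3); 
q=q+[0,0,t[2]*1000]
for y0 in range(-60,80,20):
    m=(abs(q[:,1]-y0)<10)&(q[:,0]>45)&(q[:,0]<72)&(q[:,2]>140)
    r=q[m]
    if len(r)>10: print(y0,len(r),np.percentile(r[:,0],[5,50,95]).round(1),np.percentile(r[:,2],[50,95,99]).round(1))
E
```

```text
t: 8.88
tool_pos: [0.4153, 0.0218, 0.0963]
tool_rot: [0.997, -0.078, 0.0, -0.005]
ft_force: [1.0, -0.3, -1.8]
finger_gap: 0.0551
grasp_force: 65.5
t: 9.75
tool_pos: [0.5933, 0.0063, 0.0955]
tool_rot: [0.997, -0.07, 0.0, -0.01]
ft_force: [0.1, 1.0, -1.2]
finger_gap: 0.0554
grasp_force: 65.5
[0.59236662 0.00672006 0.09567368] -0.1401720220238145 [ 0.22645721 -0.82338771 -1.41299351]
[(143, 6, -95), (140, 6, -98), (134, 6, -94), (129, 6, -95), (124, 6, -94), (120, 6, -95), (115, 5, -96), (110, 5, -95), (89, 1, 44), (87, 1, 43), (84, 1, 42), (81, 1, 43), (79, 1, 43), (76, 1, 43), (74, 1, 44), (71, 0, 59), (69, 0, 60), (57, 4, -94), (51, 3, -95), (45, 3, -95), (40, 3, -95), (34, 3, -95), (28, 3, -94), (44, 0, 19), (40, 0, 22), (37, 0, 22), (34, 0, 23), (28, 0, 17), (29, 0, 31), (29, -1, 42), (29, -1, 51), (38, -1, 83), (38, -1, 88), (38, -1, 94), (36, -2, 94), (35, -2, 96), (32, -2, 95), (30, -2, 96)]
-60 991 [64.6 68.9 71. ] [156.5 162.3 163.5]
-40 549 [68.3 69.8 71.1] [156.5 157.7 158.1]
-20 550 [68.4 69.9 71.2] [156.4 157.7 158. ]
0 549 [68.5 69.9 71.3] [156.6 157.7 158.2]
20 546 [68.5 70.  71.3] [156.6 157.7 158.3]
40 543 [68.6 70.1 71.4] [156.6 157.8 158.3]
60 544 [68.7 70.2 71.5] [156.7 157.9 158.5]
```

View pics/w4.png

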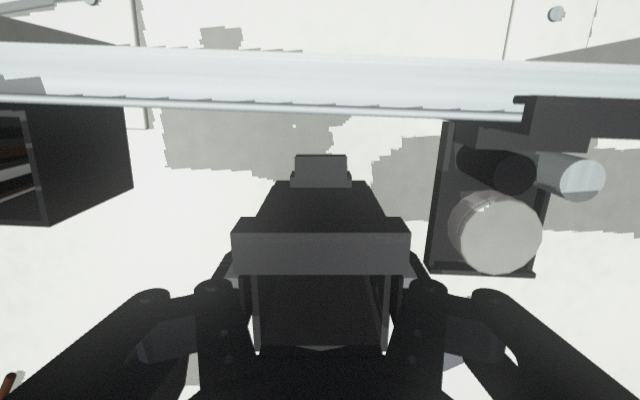

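The wrist view shows the rail's upper edge at rows 95–105 (z about 158 mm, front 68 mm ahead) and the shelf close on the right at column 430. The arm drifted sideways by 27 mm and turned slightly short, so I'll correct that.

```bash
python3 -m handwheel '[[1,7,-1.5,-0.011,50],[1.2,7,-1.5,-0.011,50],[1.2,7,-1.5,-0.011,50],[1.2,6,-1.5,0,50],[0,0,0,0,50],[0,0,0,0,50],[0,0,0,0,50]]'; python3 - <<'E'
from h import *
d,s,t,A=tilt(-.175)
print(t,s['tool_rot'],2*np.arctan2(s['tool_rot'][1],s['tool_rot'][0]),s['ft_force'],s['joints'],s['qvel'])
q=A[:230].reshape(-1,3)+[0,0,t[2]*1000]
for y0 in range(-60,80,40):
    m=(abs(q[:,1]-y0)<10)&(q[:,0]>45)&(q[:,0]<72)&(q[:,2]>140)
    r=q[m]
    if len(r)>10: print(y0,len(r),np.percentile(r[:,0],[5,50,95]).round(1),np.percentile(r[:,2],[50,95,99]).round(1))
E
```

```text
t: 10.68
tool_pos: [0.5941, 0.0146, 0.0903]
tool_rot: [0.997, -0.068, 0.001, -0.019]
ft_force: [0.6, -0.8, -1.4]
finger_gap: 0.0549
grasp_force: 65.5
[0.59416365 0.01452446 0.09035688] [ 0.99749578 -0.06822975  0.0012486  -0.01858234] -0.13658932484144679 [-0.57959039  0.2319647  -1.17656761] [-0.13761865  0.37817698 -0.07713217  1.11557036  0.03725055  3.14056177] [ 0.00169     0.00327426  0.00026658  0.00142698 -0.00131928  0.00103827]
-60 614 [68.  69.5 70.8] [156.5 157.7 158.1]
-20 601 [68.  69.5 70.8] [156.5 157.7 158.2]
20 591 [68.1 69.6 70.9] [156.6 157.8 158.2]
60 579 [68.1 69.7 70.9] [156.7 157.8 158.2]
```

The last joint is at its limit (3.14), which is why the tool drifted and tilted. I'll set the holder down here in the open and regrasp it with the gripper turned half round.

```bash
python3 -m handwheel '[[-23,3,0,0.03,50],[-23,3,0,0.03,50],[0,0,0,0.03,50],[0,0,-20,0,50],[0,0,-20,0,50],[0,0,-20,0,50],[0,0,-12,0,50],[0,0,0,0,50]]'; python3 - <<'E'
from h import *
s=sensors.sense();print(s['tool_rot'],2*np.arctan2(s['tool_rot'][1],s['tool_rot'][0]),s['joints'])
E
```

```text
t: 11.72
tool_pos: [0.5481, 0.0205, 0.0177]
tool_rot: [1.0, -0.023, -0.0, -0.019]
ft_force: [-0.1, 0.0, -1.4]
finger_gap: 0.0549
grasp_force: 65.5
[ 9.99552827e-01 -2.33300532e-02 -2.53356345e-04 -1.87026645e-02] -0.04667250674934778 [-0.13832119  0.36908907 -0.29802426  0.90848042  0.03710221  3.04985497]
```

```bash
python3 -m handwheel '[[0,0,-6,0,50],[0,0,-4,0,50],[0,0,-2,0,50],[0,0,0,0,50]]'; python3 -m handwheel '[[0,0,0,0,65],[0,0,0,0,80],[0,0,0,0,85],[0,0,0,0,85],[0,0,15,0,85],[0,0,30,0,85],[0,0,30,0,85],[0,0,30,0,85],[0,0,30,0.18,85],[0,0,0,0.18,85],[0,0,0,0.18,85],[0,0,0,0.18,85]]'; python3 -m handwheel '[[0,0,0,0.18,85],[0,0,0,0.18,85],[0,0,0,0.18,85],[0,0,0,0.18,85],[0,0,0,0.18,85],[0,0,0,0.18,85],[0,0,0,0.18,85],[0,0,0,0.18,85],[0,0,0,0.18,85],[0,0,0,0.18,85],[0,0,0,0.18,85],[0,0,0,0.18,85]]'; python3 - <<'E'
from h import *
s=sensors.sense();print(s['tool_rot'],2*np.arctan2(s['tool_rot'][1],s['tool_rot'][0]),s['joints'])
E
```

```text
t: 12.22
tool_pos: [0.5481, 0.0205, 0.0063]
tool_rot: [1.0, -0.023, 0.0, -0.019]
ft_force: [0.1, -0.1, -1.4]
finger_gap: 0.0551
grasp_force: 65.5
t: 13.72
tool_pos: [0.5482, 0.0205, 0.1426]
tool_rot: [0.943, 0.333, -0.006, -0.017]
ft_force: [-0.8, 0.8, -0.1]
finger_gap: 0.0849
grasp_force: 0.0
t: 15.22
tool_pos: [0.5482, 0.0206, 0.1424]
tool_rot: [0.151, 0.988, -0.018, -0.002]
ft_force: [-1.3, 1.0, 0.4]
finger_gap: 0.0852
grasp_force: 0.0
[ 0.15053963  0.98843006 -0.01839997 -0.00229774] 2.8393120708651964 [-0.09331087  0.28450257 -0.07987039  1.21314147 -0.03647464  0.20909225]
```

```bash
python3 -m handwheel '[[0,0,0,0.13,85],[0,0,0,0.125,85],[0,0,0,0,85]]'; cat >> h.py <<'E'
def mod(P,c,r=.06):
    p=P.reshape(-1,3);p=p[np.hypot(p[:,0]-c[0],p[:,1]-c[1])<r]
    for n,lo,hi in(('rim',.065,.074),('plate',.095,.104)):
        q=p[(p[:,2]>lo)&(p[:,2]<hi)]
        if len(q)>9:
            k=cv2.minAreaRect(q[:,:2].astype(np.float32)*1000);print(n,len(q),np.round(k[0],1),np.round(k[1],1),round(k[2],2),np.median(q[:,2]).round(4))
E
python3 - <<'E'
from h import *
d,s,t,A=tilt(0)
print(t,2*np.arctan2(s['tool_rot'][1],s['tool_rot'][0]))
mod(d['P'],(.545,.02)); mod(get('top')['P'],(.545,.02))
E
```

```text
t: 15.6
tool_pos: [0.5482, 0.0205, 0.1423]
tool_rot: [0.027, 0.999, -0.019, 0.0]
ft_force: [-0.5, -0.4, 0.1]
finger_gap: 0.0854
grasp_force: 0.0
[0.5482048  0.02054294 0.1421396 ] 3.085649106809353
rim 1331 [545.7  20.4] [56.3 54.7] 87.61 0.0703
plate 1273 [578.8  19. ] [49.9 14. ] 87.09 0.1003
```

```bash
python3 -m handwheel '[[0.5,0,-30,0.01,85],[0.5,0,-30,0,85],[0,0,-30,0,85],[0,0,-25,0,85],[0,0,-12,0,85],[0,0,-6,0,85],[0,0,-4,0,85],[0,0,0,0,50],[0,0,0,0,50],[0,0,0,0,50],[0,0,0,0,50]]'; python3 -m handwheel '[[0,0,10,0,50],[0,0,25,0,50],[0,0,25,0,50],[0,0,25,-0.04,50],[0,0,0,-0.04,50],[0,0,0,-0.04,50],[0,0,0,0,50]]'; python3 - <<'E'
from h import *
yaw=-.175
d,s,t,A=tilt(yaw)
print(t,s['tool_rot'],2*np.arctan2(s['tool_rot'][1],s['tool_rot'][0])-np.pi,s['joints'][5])
for v in range(0,400,20): print(v,[tuple(int(x) if x==x else None for x in A[v,u].round()) for u in (290,320,350)])
E
```

```text
t: 17.08
tool_pos: [0.5496, 0.0204, 0.0052]
tool_rot: [0.022, 1.0, -0.019, 0.0]
ft_force: [-0.4, -0.4, 6.7]
finger_gap: 0.0552
grasp_force: 63.4
t: 17.95
tool_pos: [0.5491, 0.0206, 0.0898]
tool_rot: [0.081, 0.997, -0.019, -0.001]
ft_force: [-0.3, 0.0, -0.5]
finger_gap: 0.0549
grasp_force: 63.6
[0.54912471 0.02054145 0.08964677] [ 0.08109207  0.99653281 -0.0185622  -0.00137149] -0.16239061728344595 0.06964233316993795
0 [(-139, -27, -89), (-139, -5, -89), (-139, 16, -87)]
20 [(-122, -26, -73), (-123, -5, -74), (-126, 17, -88)]
40 [(-109, -26, -72), (-110, -4, -72), (-112, 17, -89)]
60 [(-96, -26, -72), (-97, -4, -73), (-98, 18, -90)]
80 [(-83, -26, -72), (-83, -4, -73), (-84, 18, -88)]
100 [(-69, -26, -72), (-69, -5, -90), (-69, 19, -89)]
120 [(-53, -29, -90), (-53, -4, -89), (-54, 20, -90)]
140 [(-37, -29, -90), (-37, -4, -88), (-38, 20, -89)]
160 [(-20, -29, -90), (-21, -4, -90), (-21, 21, -90)]
180 [(-31, -15, 22), (-31, 0, 20), (-31, 15, 19)]
200 [(-31, -11, 55), (-31, 1, 54), (-31, 13, 53)]
220 [(-1, -18, 0), (-1, -1, -1), (-2, 17, -1)]
240 [(12, -19, -1), (12, 0, -2), (11, 18, -1)]
260 [(20, -17, 9), (20, 0, 8), (19, 17, 8)]
280 [(21, -15, 29), (20, 1, 29), (20, 16, 29)]
300 [(20, -12, 48), (20, 1, 47), (20, 15, 46)]
320 [(19, -11, 63), (20, 2, 61), (19, 15, 61)]
340 [(23, -10, 70), (24, 2, 69), (23, 14, 69)]
360 [(-10, -4, 115), (-10, 3, 115), (-10, 11, 114)]
380 [(-11, -3, 121), (-10, 4, 120), (-10, 10, 120)]
```

```bash
python3 -m handwheel '[[1.6,9.3,0.5,-0.013,50],[1.6,9.3,0.5,0,50],[15,-2.6,0,0,50],[15,-2.6,0,0,50],[15,-2.6,0,0,50],[11,-2,0,0,50],[0,0,0,0,50],[0,0,0,0,50]]'; cat >> h.py <<'E'
def rep(yaw=-.175,np_=.6505):
    d,s,t,A=tilt(yaw)
    n=np.array([np.cos(yaw),np.sin(yaw)]);m=np.array([-np.sin(yaw),np.cos(yaw)])
    f=np.array(s['ft_force'])
    print('t',round(s['t'],2),'tool',t.round(4),'railx %.1f raily %.1f'%((n@t[:2]-np_)*1000,(m@t[:2]-.1148)*1000),'yaw %.3f'%(2*np.arctan2(s['tool_rot'][1],s['tool_rot'][0])-np.pi),'F rail',(n@f[:2]).round(1),(m@f[:2]).round(1),f[2].round(1),'grip',round(s['grasp_force'],1),round(s['finger_gap']*1000,1))
    # tilt from the inner back wall / plate front of the cup
    W=A[150:345,285:355].reshape(-1,3);W=W[(W[:,0]>0)&(W[:,2]>5)&(W[:,2]<75)]
    if len(W)>50:
        k=np.polyfit(W[:,2],W[:,0],1); 
        r=W[:,0]-np.polyval(k,W[:,2]);W=W[abs(r)<1.5];k=np.polyfit(W[:,2],W[:,0],1)
        print('tilt deg %.1f'%np.degrees(np.arctan(k[0])),len(W),'wall x at z=30: %.1f'%np.polyval(k,30))
    return d,A
E
python3 -c "
from h import *
rep()"
```

```text
t: 19.0
tool_pos: [0.608, 0.0293, 0.0901]
tool_rot: [0.088, 0.996, -0.019, -0.002]
ft_force: [-0.2, -0.3, -0.6]
finger_gap: 0.0547
grasp_force: 63.6
t 19.05 tool [0.6079 0.0294 0.0903] railx -57.0 raily 19.9 yaw -0.176 F rail 0.2 0.9 -0.1 grip 63.6 55.0
tilt deg 0.9 5299 wall x at z=30: 20.2
```

```bash
python3 -m handwheel '[[5,-0.9,0,0,55.4],[5,-0.9,0,0,55.6],[2,-0.4,0,0,55.6],[2,-0.4,0,0,55.6]]'; python3 -m handwheel '[[1.5,-0.3,0,0,55.6],[1.5,-0.3,0,0,55.6]]';python3 -c "
from h import *
rep()"
```

```text
t: 19.55
tool_pos: [0.6222, 0.0267, 0.0902]
tool_rot: [0.088, 0.996, -0.019, -0.002]
ft_force: [-6.0, 1.6, 1.1]
finger_gap: 0.0557
grasp_force: 22.4
t: 19.8
tool_pos: [0.6229, 0.0267, 0.0902]
tool_rot: [0.088, 0.996, -0.018, -0.004]
ft_force: [-12.3, 2.4, 6.7]
finger_gap: 0.0555
grasp_force: 22.8
t 19.85 tool [0.6229 0.0267 0.0902] railx -41.8 raily 19.9 yaw -0.176 F rail -12.3 -0.2 6.2 grip 22.8 55.8
tilt deg 1.7 5376 wall x at z=30: 19.7
```

```bash
python3 -m handwheel '[[0,0,0,0,55.75],[0,0,0,0,55.8]]'; python3 -c "
from h import *
rep()"
```

```text
t: 20.1
tool_pos: [0.6237, 0.0266, 0.0905]
tool_rot: [0.088, 0.996, -0.018, -0.003]
ft_force: [-6.9, 1.9, 3.9]
finger_gap: 0.0556
grasp_force: 11.5
t 20.15 tool [0.6238 0.0266 0.0905] railx -40.9 raily 20.0 yaw -0.176 F rail -7.2 0.2 5.3 grip 11.5 56.1
tilt deg 2.6 5438 wall x at z=30: 19.0
```

```bash
python3 -m handwheel '[[1.5,-0.3,1.5,0,55.8],[1.5,-0.3,1.5,0,55.8],[1.5,-0.3,1,0,55.8]]'; python3 -c "
from h import *
rep()"
```

```text
t: 20.52
tool_pos: [0.6294, 0.0256, 0.0944]
tool_rot: [0.088, 0.996, -0.018, -0.002]
ft_force: [-3.3, 1.1, 1.3]
finger_gap: 0.0556
grasp_force: 11.2
t 20.57 tool [0.6297 0.0255 0.0945] railx -34.8 raily 19.9 yaw -0.176 F rail -5.5 1.9 2.3 grip 11.3 55.5
tilt deg 8.8 5914 wall x at z=30: 14.9
```

```bash
python3 -m handwheel '[[1.5,-0.3,1.2,0,55.8],[1.5,-0.3,1.2,0,55.8],[1.5,-0.3,1.2,0,55.8],[1,-0.2,1,0,55.8]]'; python3 -c "
from h import *
rep()"
```

```text
t: 21.08
tool_pos: [0.6355, 0.0239, 0.0988]
tool_rot: [0.088, 0.996, -0.019, -0.002]
ft_force: [-3.2, 2.1, -1.8]
finger_gap: 0.0559
grasp_force: 10.9
t 21.12 tool [0.6356 0.0238 0.0989] railx -28.7 raily 19.3 yaw -0.176 F rail -2.5 1.0 -1.9 grip 10.9 55.8
tilt deg 15.5 6320 wall x at z=30: 11.6
```

Tilted about 15.5°. I'll tighten the grip, back off 3 mm and lower the lip towards the rail's upper edge.

```bash
python3 -m handwheel '[[0,0,0,0,50],[0,0,0,0,50],[-1.5,0.3,0,0,50],[-1.5,0.3,-3,0,50],[0,0,-4,0,50],[0,0,0,0,50]]'; python3 -c "
from h import *
d,A=rep()
save(get('scene'),'s3.png',(300,160,440,265),5.7)
W=A[200:260,300:340].reshape(-1,3);print(np.nanmedian(A[180:345:12,318:322],axis=1).round(1).tolist())"
```

```text
t: 21.88
tool_pos: [0.6321, 0.0247, 0.0914]
tool_rot: [0.088, 0.996, -0.019, -0.002]
ft_force: [-0.4, 0.4, -1.8]
finger_gap: 0.0551
grasp_force: 63.9
t 21.93 tool [0.6323 0.0247 0.0917] railx -32.2 raily 19.6 yaw -0.176 F rail -0.7 0.5 -1.1 grip 63.9 55.4
tilt deg 15.6 6261 wall x at z=30: 11.7
[[-37.4, 0.9, 45.2], [-34.8, 1.2, 54.3], [-32.9, 1.6, 63.7], [-30.8, 1.9, 70.9], [3.7, -0.9, -1.6], [6.2, -0.5, 10.0], [9.0, -0.1, 19.3], [11.3, 0.2, 28.1], [12.9, 0.5, 37.1], [15.4, 0.8, 43.8], [17.0, 1.0, 50.9], [18.6, 1.3, 57.3], [21.6, 1.4, 61.3], [23.7, 1.6, 66.0]]
```

View pics/s3.png

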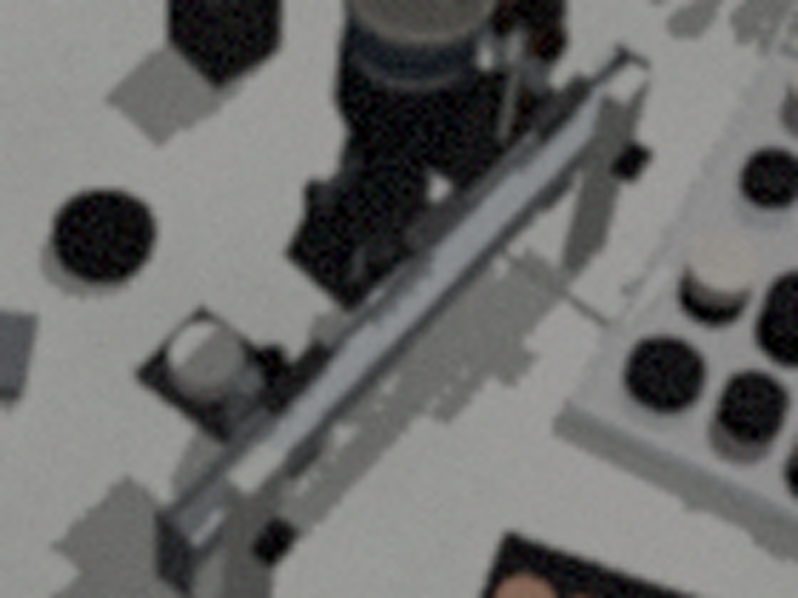

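The scene view shows the holder poised in the bay in front of the rail, around (360,240). The lip is estimated 4.3 mm behind the rail's front and 5 mm above its edge, so I'll lower it by feel.

```bash
python3 -m handwheel '[[0,0,-2.5,0,50],[0,0,-2.5,0,50],[0,0,-1.5,0,50]]'; python3 -m handwheel '[[0,0,-1.5,0,50],[0,0,0,0,50]]'; python3 -c "
from h import *
rep()"
```

```text
t: 22.35
tool_pos: [0.6322, 0.0247, 0.0852]
tool_rot: [0.088, 0.996, -0.019, -0.002]
ft_force: [-1.3, 0.1, -1.3]
finger_gap: 0.0553
grasp_force: 63.9
t: 22.6
tool_pos: [0.6323, 0.0247, 0.0838]
tool_rot: [0.088, 0.996, -0.019, -0.002]
ft_force: [0.5, 0.2, -1.3]
finger_gap: 0.0551
grasp_force: 63.9
t 22.65 tool [0.6323 0.0247 0.0839] railx -32.1 raily 19.6 yaw -0.176 F rail 0.2 0.2 -1.2 grip 63.9 55.1
tilt deg 15.5 6294 wall x at z=30: 11.7
```

```bash
python3 -m handwheel '[[-0.2,0,-1.5,0,50],[-0.2,0,-1.5,0,50],[0,0,0,0,50]]'; python3 -m handwheel '[[-0.2,0,-1,0,50],[0,0,-1,0,50],[0,0,0,0,50]]'; python3 -c "
from h import *
rep()"
```

```text
t: 23.02
tool_pos: [0.6318, 0.0247, 0.0808]
tool_rot: [0.088, 0.996, -0.019, -0.002]
ft_force: [0.5, 1.0, -0.5]
finger_gap: 0.055
grasp_force: 63.9
t: 23.4
tool_pos: [0.6317, 0.0247, 0.0788]
tool_rot: [0.088, 0.996, -0.019, -0.002]
ft_force: [-0.4, -0.2, -1.7]
finger_gap: 0.0552
grasp_force: 63.9
t 23.45 tool [0.6317 0.0247 0.0789] railx -32.7 raily 19.5 yaw -0.176 F rail -0.2 0.1 -1.5 grip 63.9 55.2
tilt deg 15.5 6255 wall x at z=30: 11.7
```

```bash
python3 -m handwheel '[[0,0,-1,0,50],[0,0,-0.5,0,50],[0,0,0,0,50]]'; python3 -m handwheel '[[0,0,-1,0,50],[0,0,0,0,50]]'; python3 -c "
from h import *
rep()"
```

```text
t: 23.82
tool_pos: [0.6317, 0.0247, 0.0773]
tool_rot: [0.088, 0.996, -0.019, -0.002]
ft_force: [0.3, 0.3, -1.2]
finger_gap: 0.0549
grasp_force: 63.9
t: 24.08
tool_pos: [0.6317, 0.0247, 0.0763]
tool_rot: [0.088, 0.996, -0.019, -0.002]
ft_force: [-0.4, 0.1, -1.2]
finger_gap: 0.0553
grasp_force: 63.9
t 24.12 tool [0.6317 0.0247 0.0764] railx -32.8 raily 19.5 yaw -0.176 F rail -0.4 0.7 -1.5 grip 63.9 55.3
tilt deg 15.5 6233 wall x at z=30: 11.7
```

```bash
python3 -m handwheel '[[0,0,-1,0,50],[0,0,0,0,50]]'; python3 -m handwheel '[[0,0,-1,0,50],[0,0,0,0,50]]';python3 -m handwheel '[[-1,0.2,0,0,50],[-0.5,0,0,0,50],[0,0,0,0,50]]'; python3 -c "
from h import *
rep()"
```

```text
t: 24.38
tool_pos: [0.6317, 0.0247, 0.0753]
tool_rot: [0.088, 0.996, -0.019, -0.002]
ft_force: [-0.3, 0.5, -1.1]
finger_gap: 0.0551
grasp_force: 63.9
t: 24.62
tool_pos: [0.6319, 0.0247, 0.0748]
tool_rot: [0.088, 0.996, -0.019, -0.001]
ft_force: [-1.0, 0.0, 1.6]
finger_gap: 0.0553
grasp_force: 64.5
t: 25.0
tool_pos: [0.6315, 0.0248, 0.0749]
tool_rot: [0.088, 0.996, -0.019, -0.0]
ft_force: [5.3, 0.2, 1.4]
finger_gap: 0.0553
grasp_force: 64.3
t 25.05 tool [0.6315 0.0248 0.0749] railx -32.9 raily 19.6 yaw -0.176 F rail 5.9 0.9 1.1 grip 64.3 55.4
tilt deg 15.4 6292 wall x at z=30: 11.6
```

Hooked: it bears downwards and the lip resists a pull back. I'll ease off, let go gently so that it hangs on its lip, and back the fingers out.

```bash
python3 -m handwheel '[[1.5,-0.2,0,0,50],[0,0,0,0,54],[0,0,0,0,55.6],[0,0,0,0,57],[0,0,0,0,65],[0,0,0,0,85],[0,0,0,0,85],[0,0,0,0,85]]'; python3 -c "
from h import *
d,A=rep()
print(np.nanmedian(A[150:345:12,318:322],axis=1).round(1).tolist())"
```

```text
t: 26.05
tool_pos: [0.6317, 0.0247, 0.0744]
tool_rot: [0.088, 0.996, -0.019, -0.002]
ft_force: [-0.1, 0.1, -0.6]
finger_gap: 0.085
grasp_force: 0.0
t 26.1 tool [0.6317 0.0247 0.0744] railx -32.7 raily 19.5 yaw -0.176 F rail -0.8 1.0 -0.1 grip 0.0 85.0
tilt deg 10.0 5697 wall x at z=30: 16.9
[[-31.4, -3.6, -74.2], [-37.9, -0.4, 8.6], [-35.3, 0.2, 25.3], [-33.4, 0.8, 40.7], [-31.7, 1.2, 52.8], [-30.1, 1.6, 62.9], [-26.9, 1.7, 67.1], [9.8, -1.1, -6.2], [13.1, -0.7, 3.8], [14.6, -0.3, 15.9], [16.3, 0.1, 25.8], [17.3, 0.5, 35.8], [18.6, 0.8, 44.2], [19.9, 1.1, 51.5], [21.0, 1.3, 58.4], [24.2, 1.4, 62.1], [25.1, 1.7, 68.2]]
```

It hangs on the lip at about 8° with the foot still out. Now I'll retreat, close the fingers and push the foot home low down on the front.

```bash
python3 -m handwheel '[[-21,3.7,0,0,85],[-21,3.7,0,0,85],[-21,3.7,0,0,85],[-26,4.6,0,0,85],[0,0,0,0,0],[0,0,0,0,0],[0,0,0,0,0],[0,0,0,0,0],[0,0,0,0,0],[0,0,0,0,0]]'; python3 -c "
from h import *
d,A=rep()
save(d,'w5.png')
for v in range(140,400,14): print(v,[tuple(int(x) if x==x else None for x in A[v,u].round()) for u in (290,305,320,335)])"
```

```text
t: 27.35
tool_pos: [0.5428, 0.0404, 0.0743]
tool_rot: [0.088, 0.996, -0.019, -0.002]
ft_force: [-0.2, 0.9, -0.3]
finger_gap: -0.0
grasp_force: 0.0
t 27.4 tool [0.5428 0.0404 0.0743] railx -123.0 raily 19.5 yaw -0.176 F rail 0.4 -0.0 -0.2 grip 0.0 -0.1
tilt deg -46.9 85 wall x at z=30: 52.6
140 [(-39, -26, -74), (-39, -15, -74), (-39, -3, -74), (-39, 8, -76)]
154 [(-28, -27, -73), (-28, -15, -75), (-28, -3, -75), (-28, 9, -74)]
168 [(-17, -27, -75), (-17, -15, -74), (-17, -3, -74), (-17, 9, -74)]
182 [(None, None, None), (-5, -15, -75), (-6, -3, -73), (-6, 9, -74)]
196 [(7, -28, -76), (6, -15, -75), (6, -3, -74), (6, 9, -74)]
210 [(19, -28, -75), (18, -16, -74), (19, -3, -75), (18, 9, -75)]
224 [(31, -28, -74), (31, -16, -74), (31, -3, -74), (30, 9, -74)]
238 [(43, -29, -74), (43, -16, -74), (-10, 1, 43), (-9, 8, 42)]
252 [(-6, -12, 51), (-10, -5, 58), (-9, 2, 56), (-9, 8, 56)]
266 [(-6, -10, 62), (-10, -4, 69), (-10, 2, 70), (-9, 8, 67)]
280 [(-12, -8, 83), (-10, -3, 80), (-7, 2, 73), (-11, 8, 80)]
294 [(-11, -7, 88), (-11, -2, 89), (0, 2, 73), (-11, 7, 88)]
308 [(-16, -5, 103), (-15, -1, 102), (5, 2, 74), (-16, 7, 102)]
322 [(-15, -4, 108), (-13, -1, 105), (11, 2, 74), (-11, 7, 102)]
336 [(-17, -3, 114), (-9, -1, 105), (56, 0, 29), (-7, 7, 103)]
350 [(-15, -3, 118), (-9, 0, 110), (57, 1, 38), (-8, 7, 109)]
364 [(-16, -3, 122), (-9, 0, 115), (-10, 4, 116), (-11, 7, 117)]
378 [(-16, -2, 126), (-10, 0, 120), (-10, 4, 120), (-9, 7, 119)]
392 [(-14, -2, 127), (-9, 1, 123), (-9, 4, 123), (-10, 7, 123)]
```

View pics/w5.png

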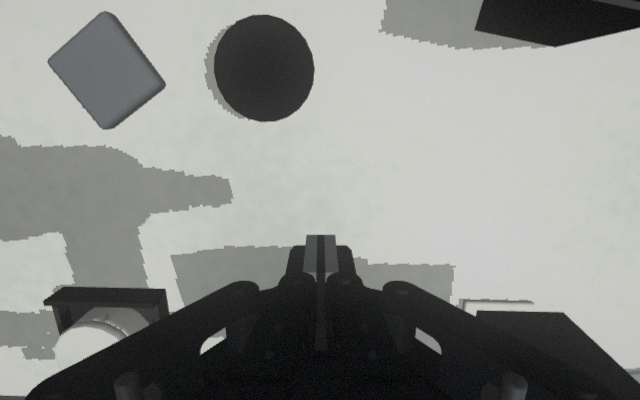

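The closed finger tips, at (320,240), are about 40 mm above the reported TCP. I'll lower them 26 mm so they meet the cup at foot height, then push.

```bash
python3 -m handwheel '[[0,0,-13,0,0],[0,0,-13,0,0],[15,-2.6,0,0,0],[15,-2.6,0,0,0],[5,-0.9,0,0,0],[0,0,0,0,0]]'; python3 -m handwheel '[[2,-0.4,0,0,0],[2,-0.4,0,0,0],[2,-0.4,0,0,0]]'; python3 -m handwheel '[[1.5,-0.3,0,0,0],[1.5,-0.3,0,0,0]]'; python3 -c "
from h import *
rep()"
```

```text
t: 28.15
tool_pos: [0.5782, 0.0342, 0.0483]
tool_rot: [0.088, 0.996, -0.019, -0.002]
ft_force: [0.1, -0.2, -0.5]
finger_gap: -0.0001
grasp_force: 0.0
t: 28.52
tool_pos: [0.5834, 0.0332, 0.0485]
tool_rot: [0.088, 0.996, -0.019, -0.002]
ft_force: [-4.6, 2.5, -0.8]
finger_gap: 0.0002
grasp_force: 2.3
t: 28.78
tool_pos: [0.5849, 0.0329, 0.0477]
tool_rot: [0.088, 0.996, -0.018, -0.003]
ft_force: [-6.5, 1.6, -1.1]
finger_gap: 0.0002
grasp_force: 3.3
t 28.82 tool [0.5851 0.0328 0.0476] railx -80.1 raily 19.4 yaw -0.176 F rail -6.1 -0.0 -1.5 grip 2.8 -0.1
tilt deg -1.2 96 wall x at z=30: 10.7
```

Contact at about 6 N and the clip is camming. I'll go on in small steps.

```bash
python3 -m handwheel '[[1.5,-0.3,0,0,0],[1.5,-0.3,0,0,0]]'; python3 -m handwheel '[[1.5,-0.3,0,0,0],[1.5,-0.3,0,0,0]]'; python3 -m handwheel '[[1.5,-0.3,0,0,0],[1,-0.2,0,0,0]]'
```

```text
t: 29.08
tool_pos: [0.5865, 0.0326, 0.0469]
tool_rot: [0.088, 0.996, -0.018, -0.005]
ft_force: [-10.8, 3.2, -5.2]
finger_gap: 0.0001
grasp_force: 5.1
t: 29.32
tool_pos: [0.5879, 0.0324, 0.046]
tool_rot: [0.088, 0.996, -0.018, -0.007]
ft_force: [-13.7, 4.1, -8.3]
finger_gap: 0.0003
grasp_force: 6.7
t: 29.58
tool_pos: [0.5895, 0.032, 0.0454]
tool_rot: [0.088, 0.996, -0.018, -0.008]
ft_force: [-17.7, 3.4, -9.4]
finger_gap: -0.0002
grasp_force: 2.3
```

```bash
python3 -m handwheel '[[0,0,-1.5,0,0],[0.5,0,-1.5,0,0]]'; python3 -m handwheel '[[1,-0.2,-0.5,0,0],[1,-0.2,-0.5,0,0]]'; python3 -c "
from h import *
rep()"
```

```text
t: 29.82
tool_pos: [0.5921, 0.0315, 0.0436]
tool_rot: [0.088, 0.996, -0.018, -0.005]
ft_force: [-14.2, 3.3, -2.2]
finger_gap: 0.0004
grasp_force: 0.0
t: 30.08
tool_pos: [0.5919, 0.0316, 0.0433]
tool_rot: [0.088, 0.996, -0.018, -0.007]
ft_force: [-27.2, 4.7, 6.5]
finger_gap: -0.0002
grasp_force: 0.0
t 30.12 tool [0.5918 0.0315 0.0431] railx -73.2 raily 19.3 yaw -0.175 F rail -24.8 0.8 6.2 grip 0.0 0.3
tilt deg -8.0 68 wall x at z=30: 14.8
```

The tool jumped forward and then met a firm stop, which suggests it snapped in. I'll back off and look.

```bash
python3 -m handwheel '[[-4,0.7,0,0,0],[-6,1,0,0,0],[-15,2.6,0,0,0],[-20,3.5,0,0,0],[0,0,15,0,0],[0,0,0,0,0]]'; python3 -c "
from h import *
d,A=rep()
save(d,'w6.png')
B=A.copy();B[...,0]+=0
n=np.array([np.cos(-.175),np.sin(-.175)]);t=np.array(sensors.sense()['tool_pos']);rx=(n@t[:2]-.6505)*1000
ry=(np.array([np.sin(.175),np.cos(.175)])@t[:2]-.1148)*1000
for name in('wrist','top'):
    P=get(name)['P'] if name=='top' else d['P']
    R=np.array([n,[np.sin(.175),np.cos(.175)]])
    q=np.concatenate([(P[...,:2]@R.T-[.6505,.1148]),P[...,2:]],-1).reshape(-1,3)*1000
    for lab,lo,hi,x0 in(('rim',128,140,-64),('top',160,170,-20),('front',75,125,-75)):
        m=(q[:,2]>lo)&(q[:,2]<hi)&(q[:,0]>x0)&(q[:,0]<(15 if lab!='front' else -50))&(abs(q[:,1]-20)<26);r=q[m]
        if len(r)>8: print(name,lab,len(r),r.min(0).round(1),np.median(r,0).round(1),r.max(0).round(1), 'slope x/z', np.polyfit(r[:,2],r[:,0],1)[0].round(3) if lab=='front' else '', np.polyfit(r[:,1],r[:,2],1)[0].round(3))
"
```

```text
t: 30.88
tool_pos: [0.5543, 0.0381, 0.0614]
tool_rot: [0.088, 0.996, -0.019, 0.0]
ft_force: [0.7, 0.1, 0.1]
finger_gap: -0.0002
grasp_force: 0.0
t 30.93 tool [0.554  0.0381 0.0606] railx -111.6 raily 19.1 yaw -0.176 F rail -0.0 0.6 -0.5 grip 0.0 -0.0
tilt deg -47.3 79 wall x at z=30: 54.1
wrist front 286 [-58.9  16.8  81.7] [-57.7  20.   94.3] [-56.6  23.6 103.3] slope x/z -0.007 0.338
top rim 26 [-59.8  -5.9 129.5] [-15.1  -4.4 133.7] [ 14.8   3.  139.9] slope x/z  0.286
top top 19 [ -5.   -4.6 160. ] [ -0.3  -0.3 162.7] [  6.2   4.9 166.4] slope x/z  -0.018
top front 10 [-60.2  -4.2  82.1] [-59.8  -1.5 107.2] [-59.2   1.2 124.9] slope x/z -0.005 2.215
```

View pics/w6.png

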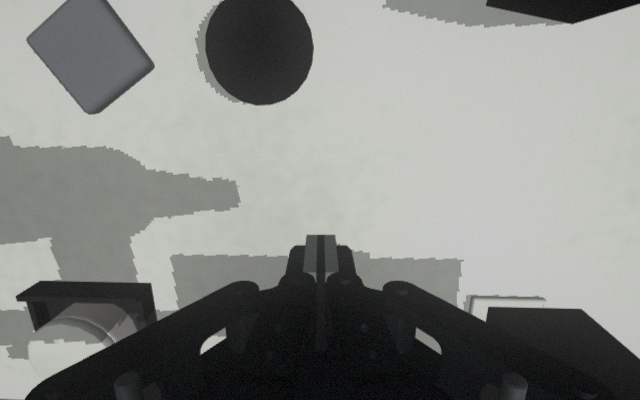

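The front face is at -58 mm and vertical within 0.5° with nothing pressing on it, so the clip has snapped in. I'll pull the arm clear and check the yaw and level from above.

```bash
python3 -m handwheel '[[-15,0,25,0,0],[-25,0,30,0,0],[-30,0,30,0,0],[-30,0,30,0,0],[-20,0,10,0,0],[0,0,0,0,0],[0,0,0,0,0]]'; python3 -c "
from h import *
d=get('top');n=[np.cos(.175),-np.sin(.175)];R=np.array([n,[np.sin(.175),np.cos(.175)]])
P=d['P'];q=np.concatenate([(P[...,:2]@R.T-[.6505,.1148]),P[...,2:]],-1).reshape(-1,3)*1000
for lab,lo,hi in(('rim',128,141),('top',159,170)):
    m=(q[:,2]>lo)&(q[:,2]<hi)&(q[:,0]>-70)&(q[:,0]<(-6 if lab=='rim' else 15))&(abs(q[:,1]-20)<40);r=q[m]
    if len(r)>8:
        k=cv2.minAreaRect(r[:,:2].astype(np.float32));print(lab,len(r),np.round(k[0],1),np.round(k[1],1),round(k[2],1),'z',np.median(r[:,2]).round(1),'dz/dy %.3f dz/dx %.3f'%tuple(np.linalg.lstsq(np.c_[r[:,1],r[:,0],np.ones(len(r))],r[:,2],rcond=None)[0][:2]))
save(d,'t3.png',(220,90,420,240),4)
"
```

```text
t: 31.85
tool_pos: [0.4334, 0.0381, 0.1839]
tool_rot: [0.088, 0.996, -0.019, -0.002]
ft_force: [0.5, 0.3, -0.8]
finger_gap: 0.0001
grasp_force: 0.0
rim 84 [-32.4  20.4] [56.8 52.9] 88.1 z 132.6 dz/dy -0.003 dz/dx 0.033
top 105 [ 0.2 24.7] [14.5 57.8] 0.8 z 162.1 dz/dy 0.000 dz/dx 0.007
```

View pics/t3.png

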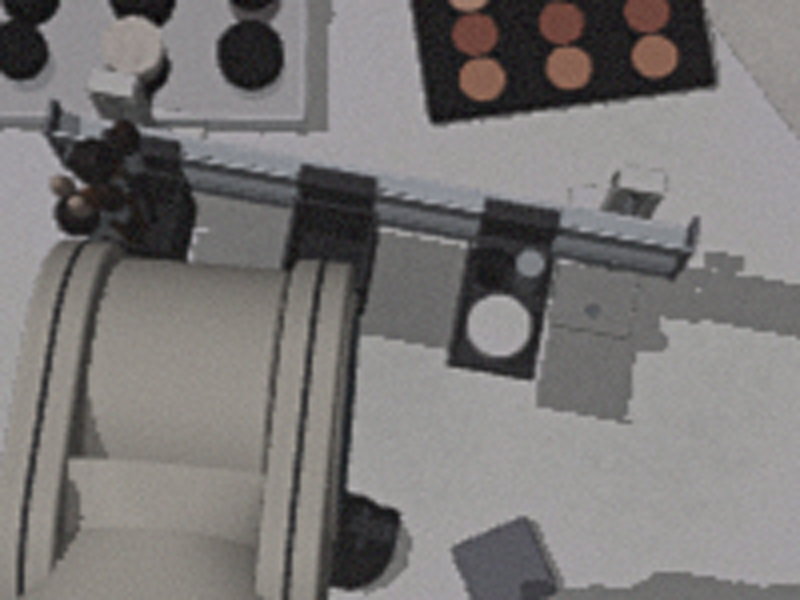

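The holder hangs on the rail at (335,215) in this crop, between the brush holder and the shelf. Its origin is at x = -32 mm, y = 20 mm, it is level and parallel to the rail, and the arm is clear. Handing in.

```bash
python3 -c "
from station import finish_job
print(finish_job())"
```

```text
the job is handed in; nothing more can be done
None
```

The holder is clipped onto the rail in the empty bay, about 5 mm from its middle, upright, parallel to the rail and released; the job is handed in at about 32 s, and the most the wrist read while pushing on the rail was about 28 N.

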